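Sweep mounted lenses through the tray gate into the slot

TASK

Push the three round mounted lenses across the sorting tray with your fingertips, one at a time, through the narrow gate so that each drops into the slot behind it. Slide them on the tray only, never pick them up, and leave the square filter and the things standing around the tray where they are.

Things in the scene. Friction and masses are not known exactly. Their poses are not given: they have to be found in the camera images.
- tray: Fixed bare-aluminium tray on steel feet on a black breadboard (top at world z 0.012). Origin: on the breadboard, below the gate's middle; z up, x out through the gate into the slot, y along the gate. Flat deck 80 mm above the origin, x -210 to 0, y -130 to +130 mm; 6 mm rims at rear and sides. Funnel walls 12 mm high, 5 mm thick, run from x -40, y +-130 to the gate at x 0, y +-25.
- gate (a point): Middle of the gate, at deck height on the deck's edge (tray x 0, y 0, z 80 mm); axes as the tray. The gate is the 46 mm wide gap between the funnel walls. The deck ends here with a sharp edge, and the slot begins at once.
- slot (a point): Middle of the slot's floor (tray x 40, y 0, z 4 mm); axes as the tray. The open-topped slot spans tray x 0 to 80, y -23 to +23 mm inside; its floor is 76 mm below the deck, its side and end walls are 4 mm thick and stand 12 mm above deck level. It holds all three lenses.
- filter: Square filter in a black mount, 30 x 30 x 12 mm, about 30 g, with a square pale window on top, lying loose on the deck among the lenses; not to be moved. Origin: centre of its underside, z up.
- post: Steel optics post standing loose on the breadboard beside the slot, on the tray's -y side: 75 mm tall, 13 mm thick, on a 32 mm round foot. Origin: centre of its underside.
- bottle: Amber bottle with a black cap standing loose on the breadboard behind the tray's rear rim, 40 mm diameter, 85 mm tall. Origin: centre of its underside.
- driver: Blue-handled screwdriver 160 mm long lying loose on the breadboard behind the tray's rear rim. Origin: on its underside near its middle; x along it towards the tip.
- lens0_mid (a point): Centre of lens0, 6 mm above its underside.
- lens0: Round lens in a black metal mount, a disc 30 mm in diameter and 12 mm thick, about 25 g, pale glass on top, lying flat and loose on the deck about 100 to 140 mm from the gate; slides easily. Origin: centre of its underside, z up. The three lenses are alike.
- lens1_mid (a point): Centre of lens1, 6 mm above its underside.
- lens1: Round lens in a black metal mount, a disc 30 mm in diameter and 12 mm thick, about 25 g, pale glass on top, lying flat and loose on the deck about 100 to 140 mm from the gate; slides easily. Origin: centre of its underside, z up. The three lenses are alike.
- lens2_mid (a point): Centre of lens2, 6 mm above its underside.
- lens2: Round lens in a black metal mount, a disc 30 mm in diameter and 12 mm thick, about 25 g, pale glass on top, lying flat and loose on the deck about 100 to 140 mm from the gate; slides easily. Origin: centre of its underside, z up. The three lenses are alike.

How it is judged:
By the outcome, as a careful person would: the job done as asked, in the order asked, and still so for the second after the job is handed in, with the robot touching nothing.
It also fails if it takes over 54 s, if anything falls off the work surface, if the arm or the gripper's body presses on something with over 40 N, if the wrist force passes 120 N, or if a joint passes its speed limit or range.

ROBOT

A 6-joint arm with a two-finger parallel gripper is mounted at the origin on the work surface. World frame = base frame: x ahead of the robot, y to its left, z up, the work surface at z = 0. Lengths are in m, angles in rad, forces in N, time in s.
With the tool pointing down it reaches from about 0.325 to 0.775 m from the base axis. Payload 9.3 kg.
Tool frame: the origin (TCP) lies at the very end of the fingers, on their centre line; the grasp point (between the pads) lies 19 mm behind it; z points along the fingers, y is the line along which they close (so a half turn about z gives the same grasp; the last joint's range is limited). The gripper opens to 85 mm and grips with 20 to 120 N. Pads are 22 mm wide; open, the fingers measure 114 mm over their backs; the gripper's body (76 mm by 85 mm) begins 54 mm behind the grasp point. The pads swing forward as they close: fully open they stand 13 mm farther back than shut.
Start: joints at [-1.502, 0.259, 0.021, 1.334, 0, 1.418], TCP at [0.121, -0.537, 0.231] pointing down, gripper open.
Joint ranges: [-3.04, 3.04], [-0.91, 1.82], [-1.04, 1.36], [-1.92, 1.95], [-1.52, 1.45], [-3.14, 3.14]. Speed limits (rad/s): [2.22, 2.22, 2.79, 3.14, 3.14, 3.14].

INTERFACE

Orientations are given as [roll, pitch, yaw] about the fixed x, y, z axes, in that order (R = Rz(yaw) Ry(pitch) Rx(roll)).
In Python, from plant import ctrl gives the robot as it stands. Calls block until the motion is done:
- ctrl.move_ptp(position, orientation): joint-space move of the TCP to a pose.
- ctrl.movel(position, attitude=None, v=0.15, contact_N=None): straight line of the TCP; attitude=None keeps the orientation; v is the mean speed in m/s. With contact_N (N) it stops when the force on the tool has changed by that much, and returns True; else False.
- ctrl.move_joints(angles): joint-space move.
- ctrl.move_gripper(opening, grasp_force=None): finger opening in m; grasp_force is the grip in N (None keeps the last); returns when the fingers have stopped.
- ctrl.sleep(seconds).
- ctrl.ik(position, orientation): joint angles nearest the present ones, or None.
- ctrl.get_image(name): name is "side" or "top" or "wrist"; returns the picture (480x640x3 uint8, red, green, blue); there is no depth.
- ctrl.camera_info(name): a dict with "camera_matrix" (3x3 intrinsics, pixels), "view" (4x4, takes a point from world to camera coordinates); the wrist camera has in their place "T_tool_cam" (4x4, takes a point from camera to tool coordinates, whose origin is the TCP and whose axes are the flange's). Camera axes: x right, y down, z forward; pixel columns grow to the right and rows downward; lengths in m; the calibration is good to about 2 mm. A picture is of the moment at which its call begins: read the wrist's pose just before it. camera_info takes no time and is no camera call.
A pose or a line that the arm cannot do raises ctrl.IKError and nothing moves.
- ctrl.finish_job(): hands the job in; it is judged then, once.
Readings, each from a call of its own:
- ctrl.get_time(): time.
- ctrl.get_q(): joint angles.
- ctrl.get_qd(): joint speeds.
- ctrl.get_tau(): joint torques, N m.
- ctrl.get_eef_pos(): TCP position.
- ctrl.get_tool_rot(): TCP orientation.
- ctrl.get_wrist_force(): force on the tool from outside, world axes, zero at the start.
- ctrl.get_wrist_torque(): the same for the moment, N m.
- ctrl.get_grip_width(): finger opening in m.
- ctrl.get_gripper_force(): force on a finger pad.
Only numpy, scipy, OpenCV 4.12 (cv2) and the standard library are available. Lean on these libraries where they do the work, as an engineer would, in place of code of your own. Each camera call takes 0.05 s, during which the arm holds its last target. There are 200 camera calls.

## Working session

There is one attempt and no reset: what is moved stays moved. The work goes in short steps, each a Python script; the robot and the scene stay as the last script left them, time stands still between calls to the robot, and variables do not carry over. Pictures are saved under pics/ and viewed, at most 10 in all, crops included, and the job is handed in when it is done.

```bash
mkdir -p pics
python3 - <<'E'
from plant import ctrl
import cv2,numpy as np
for n in("top","side"):
    cv2.imwrite(f"pics/{n}0.png",ctrl.get_image(n)[:,:,::-1])
    i=ctrl.camera_info(n);print(n,i["camera_matrix"],np.round(i["view"],4).tolist())
print(ctrl.get_time(),ctrl.get_tool_rot(),ctrl.camera_info("wrist"))
E
```

```text
top [[529.59287312   0.         326.23039741]
 [  0.         529.59287312 236.17800167]
 [  0.           0.           1.        ]] [[-0.0164, -0.9996, 0.0236, -0.0298], [-0.9982, 0.015, -0.0584, 0.5627], [0.058, -0.0245, -0.998, 0.7916], [0.0, 0.0, 0.0, 1.0]]
side [[601.3491304    0.         307.42851642]
 [  0.         601.3491304  235.22394689]
 [  0.           0.           1.        ]] [[-0.9749, -0.2222, 0.0141, 0.5538], [-0.1578, 0.6448, -0.7479, 0.1846], [0.1571, -0.7314, -0.6637, 0.9204], [0.0, 0.0, 0.0, 1.0]]
0.1 [-3.14040897e+00 -1.63801746e-04  2.21787189e-01] {'camera_matrix': array([[411.46232832,   0.        , 315.1183415 ],
       [  0.        , 411.46232832, 244.92642538],
       [  0.        ,   0.        ,   1.        ]]), 'T_tool_cam': array([[ 3.89909093e-04, -9.61431026e-01, -2.75045870e-01,
         6.96550606e-02],
       [ 9.99998960e-01, -7.10532418e-06,  1.44245019e-03,
        -7.28548952e-04],
       [-1.38877065e-03, -2.75046147e-01,  9.61430023e-01,
        -1.43116565e-01],
       [ 0.00000000e+00,  0.00000000e+00,  0.00000000e+00,
         1.00000000e+00]])}
```

View pics/top0.png

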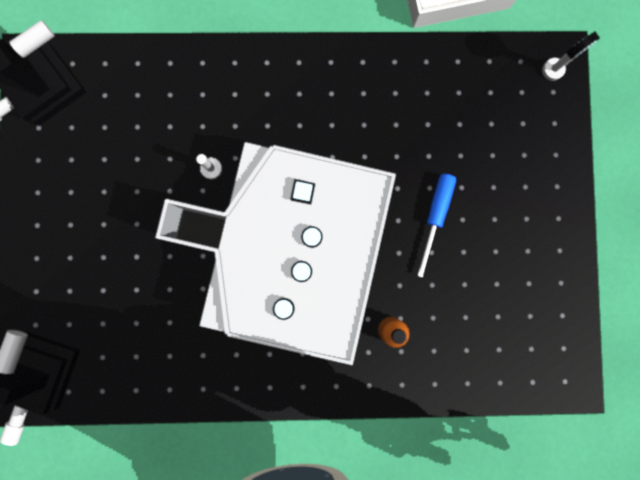

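View pics/side0.png

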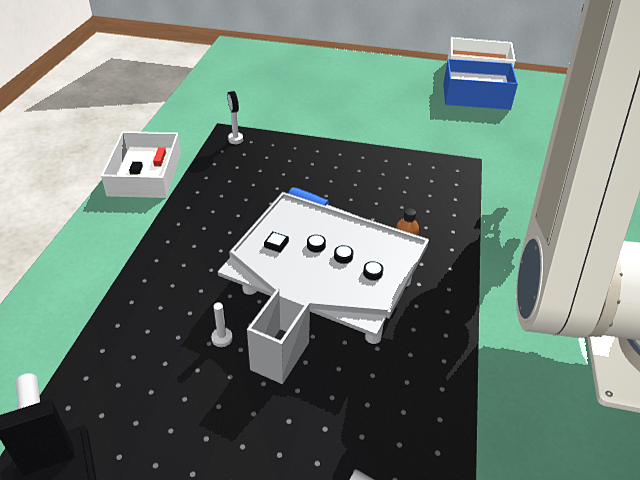

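The top view shows the lenses near (312,237), (302,272) and (284,309), the filter near (303,191) and the gate near (221,231). I'll enlarge it for tray corners.

Run:
```python
import cv2
im=cv2.imread("pics/top0.png")[135:375,150:410]
cv2.imwrite("pics/crop.png",cv2.resize(im,None,fx=2.5,fy=2.5,interpolation=cv2.INTER_CUBIC))
```

```text
(no output)
```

View pics/crop.png

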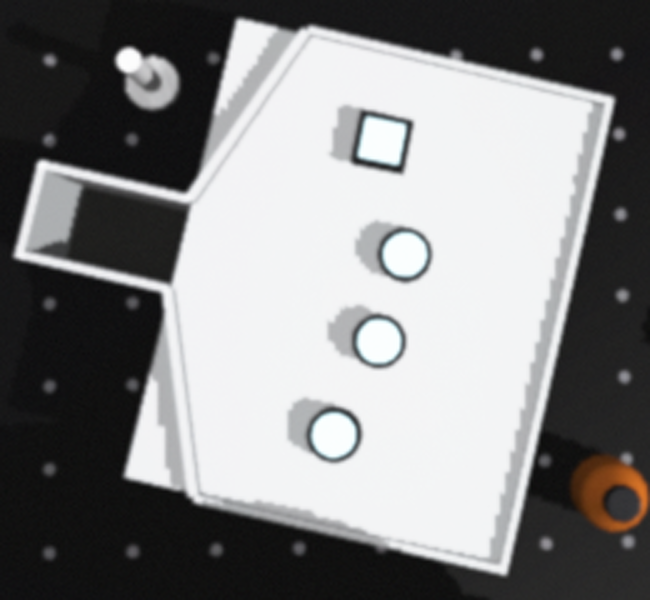

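The crop gives front deck corners (237,18) and (125,477), rear rim corners (613,97) and (507,573), and slot end corners (40,162) and (15,257). The lenses are at (405,254), (379,341) and (333,435), the filter at (382,142).

```bash
cat > h.py <<'E'
from plant import ctrl
import numpy as np, cv2, json
from scipy.optimize import least_squares
def w(px,z,name="top"):
    i=ctrl.camera_info(name);K=np.array(i["camera_matrix"]);V=np.array(i["view"])
    R,t=V[:3,:3],V[:3,3];c=-R.T@t;d=R.T@np.linalg.solve(K,[*px,1]);return (c+d*(z-c[2])/d[2])[:2]
def crop(u,v): return (150+(u+.5)/2.5-.5,135+(v+.5)/2.5-.5)
def rot(a): return np.array([[np.cos(a),-np.sin(a)],[np.sin(a),np.cos(a)]])
E
cat > m.py <<'E'
from h import *
P=[((237,18),.092,(0,-130)),((125,477),.092,(0,130)),((613,97),.098,(-210,-130)),((507,573),.098,(-210,130)),((40,162),.104,(84,-27)),((15,257),.104,(84,27))]
W=np.array([w(crop(*p),z) for p,z,_ in P]);T=np.array([t for *_,t in P])/1000
s=least_squares(lambda x:((rot(x[2])@T.T).T+x[:2]-W).ravel(),[.55,.1,1.57],loss='soft_l1',f_scale=.002).x
inv=lambda p:rot(s[2]).T@(p-s[:2])
print("gate",s);print("resid mm",np.round([(inv(a)-t)*1e3 for a,t in zip(W,T)],1).tolist())
for n,c in dict(A=(405,254),B=(379,341),C=(333,435),filt=(382,142)).items():
    p=w(crop(*c),.104);q=inv(p);print(n,p.round(4),"tray mm",(q*1e3).round(1),"dist",np.linalg.norm(q).round(3))
E
python3 m.py
```

```text
gate [0.56451961 0.10518776 1.33127749]
resid mm [[0.7, -0.1], [1.7, 0.2], [-3.0, -2.8], [-2.5, 4.5], [0.1, 0.5], [0.9, -0.3]]
A [ 0.5572 -0.0167] tray mm [-120.1  -21.8] dist 0.122
B [ 0.5102 -0.0019] tray mm [-116.9   27.4] dist 0.12
C [0.46   0.0236] tray mm [-104.1   82.2] dist 0.133
filt [ 0.6187 -0.005 ] tray mm [-94.2 -78.8] dist 0.123
```

```bash
cat >> h.py <<'E'
G=np.array([.5645,.1052]);TH=1.3313;ZP=.0955;ZH=.118;OFF=.0247
def to_w(p,z): return [*(G+rot(TH)@np.array(p)),z]
def push(a,b,ang,clear=.006,vp=.06,first=False,back=.015):
    """push a lens from tray a along ang (deg, tray) by its distance to b, then back off and lift"""
    a,b=np.array(a)/1e3,np.array(b)/1e3;u=rot(np.radians(ang))[:,0]
    att=[np.pi,0,TH+np.radians(ang)];s=a-u*(OFF+clear);e=a+u*((b-a)@u)-u*OFF
    if first: ctrl.move_ptp(to_w(s,ZH+.04),att)
    ctrl.movel(to_w(s,ZH),att,v=.2)
    ctrl.movel(to_w(s,ZP),v=.06)
    f0=np.array(ctrl.get_wrist_force());ctrl.movel(to_w(e,ZP),v=vp);f=np.array(ctrl.get_wrist_force())-f0
    print("end",e.round(4),"t",round(ctrl.get_time(),2),"dF",f.round(2),"tcp",np.round(ctrl.get_eef_pos(),4))
    return u,e
def off(u,e,back=.012):
    ctrl.movel(to_w(e-u*back,ZP),v=.12);ctrl.movel(to_w(e-u*back,ZH),v=.12)
def ang(a,b): return np.degrees(np.arctan2(b[1]-a[1],b[0]-a[0]))
def snap(n,f): cv2.imwrite(f"pics/{f}.png",ctrl.get_image(n)[:,:,::-1])
E
python3 - <<'E'
from h import *
ctrl.move_gripper(.012)
a,b=(-120.1,-21.8),(-50,0)
push(a,b,ang(a,b),first=True)
print(ctrl.get_eef_pos(),ctrl.get_grip_width(),ctrl.get_tool_rot())
snap("wrist","w1");snap("top","t1")
im=np.hstack([cv2.resize(cv2.imread("pics/w1.png"),(400,300)),cv2.resize(cv2.imread("pics/t1.png")[135:375,150:410],(400,369))[:300]])
cv2.imwrite("pics/c1.png",im)
E
```

```text
end [-0.0736 -0.0073] t 5.48 dF [ 0.76 -0.02 -0.42] tcp [0.5542 0.0317 0.0955]
[0.55419832 0.03171935 0.09546054] 0.011873010311406652 [-3.14152815e+00 -5.65622985e-06  1.63245681e+00]
```

View pics/c1.png

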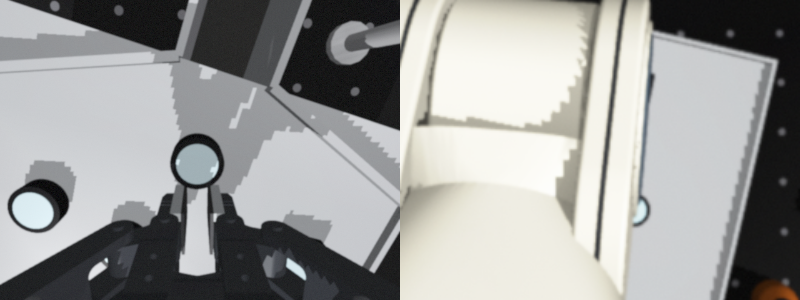

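The wrist view shows the lens nestled centrally on both fingertips, with its glass centre at about (197,165) in the half-size picture, i.e. full-size (315,264). The gate is straight ahead. I'll check the offset with this point, then go on.

```bash
cat >> h.py <<'E'
from scipy.spatial.transform import Rotation as Ro
def wr(px,z,pos,rpy):
    i=ctrl.camera_info("wrist");M=i["T_tool_cam"];R=Ro.from_euler("xyz",rpy).as_matrix()
    c=R@M[:3,3]+pos;d=R@M[:3,:3]@np.linalg.solve(i["camera_matrix"],[*px,1])
    return rot(TH).T@((c+d*(z-c[2])/d[2])[:2]-G)*1e3
E
python3 - <<'E'
from h import *
p,r=ctrl.get_eef_pos(),ctrl.get_tool_rot()
for n,x in dict(lens=(315,262)).items(): print(n,wr(x,.104,p,r))
print("gate corners (walltop)",wr((293,94),.104,p,r),wr((433,142),.104,p,r), "B",wr((53,336),.104,p,r))
E
```

```text
lens [-49.39852035   0.46662798]
gate corners (walltop) [ 0.6080743 23.1011742] [  0.04445576 -23.40574792] B [-104.69326081   82.98340313]
```

The lens, the gate corners and lens C all agree to within 1 mm. Next I push this lens through, then do the middle one.

Run:
```python
from h import *
u=rot(np.radians(17.3))[:,0]
e=np.array([-.0736,-.0073]);off(u,e)
off(*push((-50,0),(12,0),0))
snap("wrist","w2a")
a,b=(-116.9,27.4),(-50,0)
off(*push(a,b,ang(a,b)))
snap("wrist","w2b")
print(ctrl.get_time(),ctrl.get_eef_pos(),ctrl.get_tool_rot())
cv2.imwrite("pics/c2.png",np.hstack([cv2.resize(cv2.imread(f"pics/w2{k}.png"),(400,300)) for k in "ab"]))
```

```text
end [-0.0127  0.    ] t 8.43 dF [-0.16  0.47 -0.09] tcp [0.5614 0.0926 0.0955]
end [-0.0729  0.0094] t 11.84 dF [0.07 0.61 1.27] tcp [0.538  0.0364 0.0955]
12.4833 [0.53114099 0.02702679 0.11775948] [ 3.14133459e+00 -1.64606282e-04  9.42621531e-01]
```

View pics/c2.png

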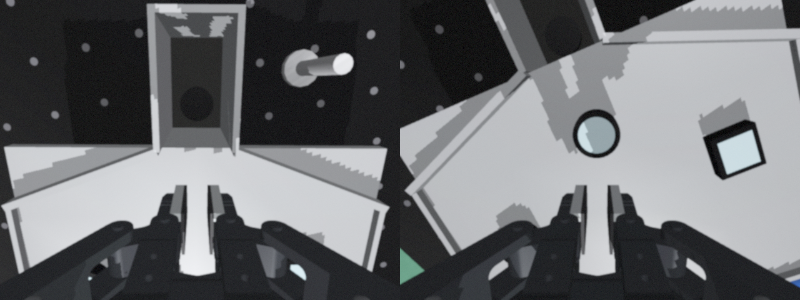

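Left picture: the first lens lies in the slot, a dark disc at (197,103). Right picture: the second lens is in front of the gate at (597,133), and the filter is untouched.

Run:
```python
from h import *
m=wr((315,213),.104,ctrl.get_eef_pos(),ctrl.get_tool_rot());print(m)
assert np.hypot(m[0]+50,m[1])<8
off(*push(m,(12,0),0))
snap("wrist","w3a")
u=38
a=np.array((-104.4,82.6));b=a+58/np.cos(np.radians(u))*np.array([np.cos(np.radians(u)),-np.sin(np.radians(u))])
off(*push(a,b,-u,clear=.004))
snap("wrist","w3b")
print(b,ctrl.get_time(),list(ctrl.get_eef_pos()),list(ctrl.get_tool_rot()))
cv2.imwrite("pics/c3.png",np.hstack([cv2.resize(cv2.imread(f"pics/w3{k}.png"),(400,300)) for k in "ab"]))
```

```text
[-48.46492682  -0.06780181]
end [-0.0127 -0.0001] t 14.81 dF [-0.23 -0.66  0.92] tcp [0.5615 0.0926 0.0955]
end [-0.0659  0.0525] t 18.28 dF [0.55 0.1  0.63] tcp [0.4977 0.0535 0.0955]
[-46.4         37.28543366] 18.9167 [np.float64(0.48855541075880543), np.float64(0.04629887869000666), np.float64(0.11770466988103759)] [np.float64(3.1413982783977743), np.float64(-0.00025032267935221064), np.float64(0.6680704109728879)]
```

View pics/c3.png

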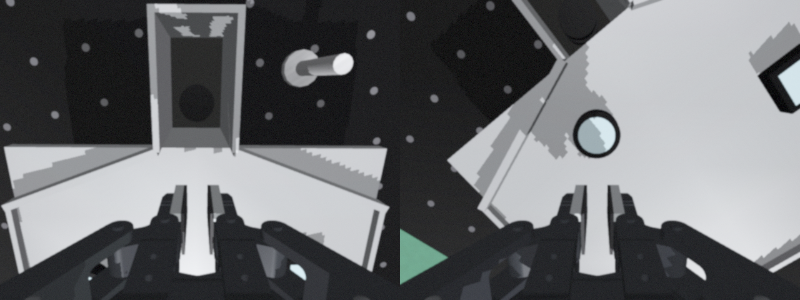

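Left picture: the second lens dropped onto the first, with stacked disc edges near (197,103) and the deck clear at the gate. Right picture: the third lens is at (597,133), ready to be pushed sideways and then through.

Run:
```python
from h import *
m=wr((315,213),.104,ctrl.get_eef_pos(),ctrl.get_tool_rot());print(m)
assert np.hypot(m[0]+46.4,m[1]-37.3)<8
off(*push(m,(m[0],0),-90))
off(*push((m[0],0),(12,0),0))
snap("wrist","w4a")
p=ctrl.get_eef_pos();ctrl.movel([p[0],p[1],.2],v=.2)
ctrl.move_joints([-1.502,0.259,0.021,1.334,0,1.418])
snap("top","t4")
print(ctrl.get_time())
a=cv2.resize(cv2.imread("pics/w4a.png"),(400,300));t=cv2.resize(cv2.imread("pics/t4.png")[135:360,150:450],(400,300))
cv2.imwrite("pics/c4.png",np.hstack([a,t]))
```

```text
[-45.02178906  36.91104211]Traceback (most recent call last):
  File "<stdin>", line 4, in <module>
  File "h.py", line 16, in push
    ctrl.movel(to_w(s,ZH),att,v=.2)
    ~~~~~~~~~~^^^^^^^^^^^^^^^^^^^^^
host.IKError: the arm cannot follow that straight line within its joint ranges
```

The wrist range rules out -90°, so I'll use -55° instead. That ends with the lens at about (-19, 0), clear of the funnel walls.

Run:
```python
from h import *
m=np.array((-45.,36.9));g=np.radians(-55);b=m+m[1]/np.sin(-g)*np.array([np.cos(g),np.sin(g)]);print(b)
off(*push(m,b,-55))
off(*push(b,(12,0),0))
snap("wrist","w4a")
p=ctrl.get_eef_pos();ctrl.movel([p[0],p[1],.2],v=.2)
ctrl.move_joints([-1.502,0.259,0.021,1.334,0,1.418])
snap("top","t4")
print(ctrl.get_time())
a=cv2.resize(cv2.imread("pics/w4a.png"),(400,300));t=cv2.resize(cv2.imread("pics/t4.png")[135:360,150:450],(400,300))
cv2.imwrite("pics/c4.png",np.hstack([a,t]))
```

```text
[-19.16234184   0.        ]
end [-0.0333  0.0202] t 20.89 dF [ 0.35 -1.11  0.26] tcp [0.5366 0.0776 0.0954]
end [-0.0127  0.    ] t 23.88 dF [ 0.85 -0.22 -0.29] tcp [0.5614 0.093  0.0954]
27.8
```

View pics/c4.png

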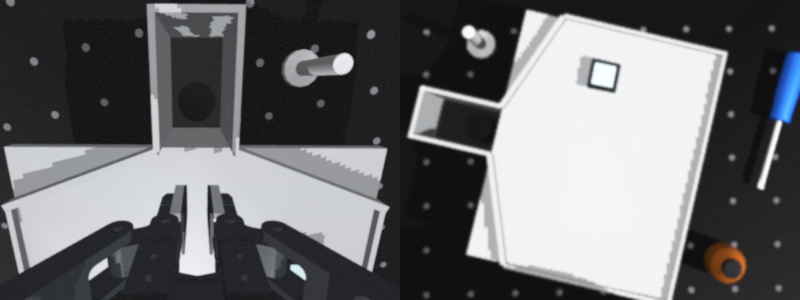

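The deck is empty except for the filter, which is unmoved at original pixel (303,192). The lenses are stacked in the slot at (197,102), and the post, bottle and driver are in place.

```bash
python3 -c "
from plant import ctrl
print(ctrl.finish_job())"
```

```text
the job is handed in; nothing more can be done
None
```

I pushed all three lenses through the gate into the slot and handed the job in at about 28 s. In the last pictures the deck held only the filter, which had not moved, and the post, bottle and driver were in place.

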